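Switch on and zero the pottery scale by its keys

TASK

The bowl is already on the pottery studio's bench scale: gently press the green key down well past half its travel, without ramming it against its stop, and let it up to switch the scale on, then press the blue key down in the same way and keep it down for a good second and a half so that the scale zeroes with the bowl on it. Draw the hand back about 10 cm or more from the keys. Touch nothing but those two keys: not the yellow or red key, not the scale's case or pan, and do not lift or shift the bowl, vase, jar or wooden stick.

Things in the scene. Friction and masses are not known exactly. Their poses are not given: they have to be found in the camera images.
- scale: grey bench scale fixed to the table, deck 250 (x) x 220 (y) mm, 40 mm high; origin at the centre of its underside, z up. On its -x side (nearest the robot) four round keys stand in a row along x = -90 mm, at y = -67.5, -22.5, 22.5 and 67.5 mm; which colour is where varies. Dark display strip at x = -58 mm; round steel pan (radius 78 mm, top 56 mm above the table) centred at x = 40 mm.
- pan (a point): centre of the top of the scale's pan; axes as the scale's
- green_key_top (a point): centre of the top face of the green key (the on key): a round green cap of radius 11 mm facing straight up, 66 mm above the table and 14 mm above its black collar when up; it rides down with the cap. Axes as the scale's.
- green_key (a joint): travel of the green key in m: 0 up, 0.010 against its hard stop; the key acts from 0.004. A spring pushes it up: starts to move at 2.4 N, 4.6 N at 0.004, 6 N at 0.0064, 8 N at 0.010.
- green_key_base: black round collar (radius 19 mm, 12 mm high, fixed on the scale's deck) that holds the green key; origin at the centre of its underside, 40 mm above the table
- blue_key_top (a point): centre of the top face of the blue key (the zero key): a round blue cap of radius 11 mm facing straight up, 66 mm above the table and 14 mm above its black collar when up; it rides down with the cap. Axes as the scale's.
- blue_key (a joint): travel of the blue key in m: 0 up, 0.010 against its hard stop; the key acts from 0.004. A spring pushes it up: starts to move at 2.4 N, 4.6 N at 0.004, 6 N at 0.0064, 8 N at 0.010.
- blue_key_base: black round collar (radius 19 mm, 12 mm high, fixed on the scale's deck) that holds the blue key; origin at the centre of its underside, 40 mm above the table
- yellow_key_top (a point): centre of the top face of the yellow key (not part of the job): a round yellow cap of radius 11 mm facing straight up, 66 mm above the table and 14 mm above its black collar when up; it rides down with the cap. Axes as the scale's.
- yellow_key (a joint): travel of the yellow key in m: 0 up, 0.010 against its hard stop; the key acts from 0.004. A spring pushes it up: starts to move at 2.4 N, 4.6 N at 0.004, 6 N at 0.0064, 8 N at 0.010.
- yellow_key_base: black round collar (radius 19 mm, 12 mm high, fixed on the scale's deck) that holds the yellow key; origin at the centre of its underside, 40 mm above the table
- red_key_top (a point): centre of the top face of the red key (not part of the job): a round red cap of radius 11 mm facing straight up, 66 mm above the table and 14 mm above its black collar when up; it rides down with the cap. Axes as the scale's.
- red_key (a joint): travel of the red key in m: 0 up, 0.010 against its hard stop; the key acts from 0.004. A spring pushes it up: starts to move at 2.4 N, 4.6 N at 0.004, 6 N at 0.0064, 8 N at 0.010.
- red_key_base: black round collar (radius 19 mm, 12 mm high, fixed on the scale's deck) that holds the red key; origin at the centre of its underside, 40 mm above the table
- bowl: loose terracotta bowl standing on the scale's pan, rim radius 55 mm, 45 mm high, about 0.22 kg; origin at the centre of its underside. Stays where it is.
- vase: loose white bottle-shaped vase standing beside the scale, greatest radius 38 mm, 150 mm high; origin at the centre of its underside. Stays where it is.
- jar: loose amber glaze jar with a white cap, standing beside the scale, radius 34 mm, 85 mm high; origin at the centre of its underside. Stays where it is.
- rib_tool: loose flat wooden modelling stick, 150 mm (its y) x 22 x 12 mm high, lying on the table between scale and robot; origin at the centre of its underside. Stays where it is.
Things that resemble listed ones, but are neither listed nor needed, are in the scene too. Several things have the shape of the vase; the one meant has the colours described above. Several things have the shape of the rib_tool; the one meant has the colours described above.

How it is judged:
By the outcome, as a careful person would: the job done as asked, in the order asked, and still so for the second after the job is handed in, with the robot touching nothing.
It also fails if it takes over 48 s, if anything falls off the work surface, if the arm or the gripper's body presses on something with over 40 N, if the wrist force passes 120 N, or if a joint passes its speed limit or range.

ROBOT

A 7-joint arm with a two-finger parallel gripper is mounted at the origin on the work surface. World frame = base frame: x ahead of the robot, y to its left, z up, the work surface at z = 0. Lengths are in m, angles in rad, forces in N, time in s.
With the tool pointing down it reaches from about 0.425 to 0.875 m from the base axis. Payload 4.7 kg.
Tool frame: the origin (TCP) lies at the very end of the fingers, on their centre line; the grasp point (between the pads) lies 19 mm behind it (ctrl.grasp_offset is the distance from the TCP to the grasp point, in m); z points along the fingers, y is the direction in which the jaws open and shut (so a half turn about z gives the same grasp; the last joint's range is limited). The gripper opens to 87 mm and grips with 3 to 60 N. Pads are 19 mm wide; open, the fingers measure 117 mm over their backs; the gripper's body (75 mm by 190 mm) begins 51 mm behind the grasp point.
Start: joints at [-1.093, 0.321, -0.07, 1.45, 0.023, 1.371, -0.057], TCP at [0.291, 0.581, 0.223] pointing down, gripper open.
Joint ranges: [-2.86, 2.86], [-0.3, 2.09], [-1.38, 1.24], [0.06, 2.45], [-1.56, 4.7], [0.09, 2.05], [-2.69, 2.69]. Speed limits (rad/s): [2.57, 2.57, 3.14, 3.14, 3.14, 3.14, 3.14].

INTERFACE

Orientations are given as a rotation vector (axis times angle).
In Python, from bench import ctrl gives the robot as it stands.
- The arm moves only by the shell command python3 -m creep 'ROWS' [FORCE]. ROWS is JSON, a list that holds one entry, the list of rows, each a list of 7 numbers: the opening, from 0 (shut) to 1 (fully open), then the shift along the tool's x, y, z in mm, then the turn, a rotation vector about the tool's x, y, z in rad. In form: [[[grip, dx, dy, dz, rx, ry, rz], ...]]. A call has 1 to 5 rows; each row is the pose to reach, as a shift and turn from the pose commanded when the call began, along the tool's axes at that moment; what a row does not reach only later rows make up. A row lasts 1/10 s, in which the tool goes at most 50 mm and 8.59 degrees, less where a joint would pass 70% of its speed; a pose out of reach is approached as far as the arm can. A call with a gripper value outside its range is refused whole. The fingers move at their own pace and stop on an object; FORCE is the grip in N (left out, the last holds). Time passes only in rows, so rows that repeat a pose let the fingers close. It gives the time, the measured TCP pose, the force and the opening at its end, in the units of the state.
- ctrl.get_state(): the state, without advancing time (a new reading comes with each control period).
- ctrl.get_image(name): name is "scene" or "side" or "wrist"; returns the picture (480x640x3 uint8, red, green, blue); there is no depth.
- ctrl.camera_params(name): a dict with "K" (3x3 intrinsics, pixels), "pose" (4x4, takes a point from camera to world coordinates). Camera axes: x right, y down, z forward; pixel columns grow to the right and rows downward; lengths in m; the calibration is good to about 2 mm. A picture is of the moment at which its call begins: read the wrist's pose just before it. camera_params takes no time and is no camera call; for the wrist camera it gives the pose at the moment of the call.
- ctrl.close_job(): hands the job in, once; it reports no verdict.
The state is a dict: "time": time; "joint_positions": joint angles; "qd": joint speeds; "joint_torque": joint torques, N m; "position": TCP position; "tool_rot": TCP orientation; "ft_force": force on the tool from outside, world axes, zero at the start; "torque": the same for the moment, N m; "grip_width": opening from 0.0 (shut) to 1.0 (fully open).
Only numpy, scipy, OpenCV 4.12 (cv2) and the standard library are available. Lean on these libraries where they do the work, as an engineer would, in place of code of your own. Each camera call takes 0.05 s, during which the arm holds its last target. There are 200 camera calls.

## Working session

There is one attempt and no reset: what is moved stays moved. The work goes in short steps, Python scripts to look and compute and a shell command to move; the robot and the scene stay as the last step left them, time stands still between calls to the robot, and variables do not carry over. Pictures are saved under pics/ and viewed, about 8 in all and at most 12, crops included, and the job is handed in when it is done.

```bash
mkdir -p pics; python3 - <<'E'
from bench import ctrl
import cv2,numpy as np
s=ctrl.get_state();print(s)
for n in("scene","side"):
    im=ctrl.get_image(n);cv2.imwrite(f"pics/{n}0.png",im[:,:,::-1]);p=ctrl.camera_params(n);print(n,p["K"],p["pose"])
E
```

```text
{'time': 0.0, 'joint_positions': array([-1.09294151,  0.32184807, -0.07010505,  1.45165731,  0.02262043,
        1.37081959, -0.05687662]), 'qd': array([ 0.00126577, -0.00104658,  0.00044774,  0.00292474,  0.0005125 ,
       -0.00145193, -0.00105766]), 'joint_torque': array([ 6.24966788e-06, -4.91288173e+01, -4.03948138e-01, -3.12525594e+01,
       -6.40731817e-02,  4.38777928e-02,  1.84601813e-04]), 'position': array([0.29054301, 0.58082961, 0.2214543 ]), 'tool_rot': array([-7.21758610e-01, -3.05721149e+00,  3.00827214e-03]), 'ft_force': array([ 0.29606406,  0.15848131, -0.20388914]), 'torque': array([-0.03889422, -0.0078551 , -0.02328312]), 'grip_width': 1.00325206546068}
scene [[529.22594536   0.         320.09170131]
 [  0.         529.22594536 231.42198188]
 [  0.           0.           1.        ]] [[-0.44170653  0.77017237 -0.46014113  1.0210431 ]
 [ 0.89702272  0.37016922 -0.24150566  0.2096894 ]
 [-0.01567091 -0.51943167 -0.85436828  0.8537706 ]
 [ 0.          0.          0.          1.        ]]
side [[456.85989491   0.         317.09252054]
 [  0.         456.85989491 233.81359623]
 [  0.           0.           1.        ]] [[ 0.99418671 -0.07482902  0.07741706  0.54329008]
 [-0.10765913 -0.70099285  0.70499541 -0.57219541]
 [ 0.00151469 -0.70923172 -0.70497381  0.60383977]
 [ 0.          0.          0.          1.        ]]
```

View pics/scene0.png

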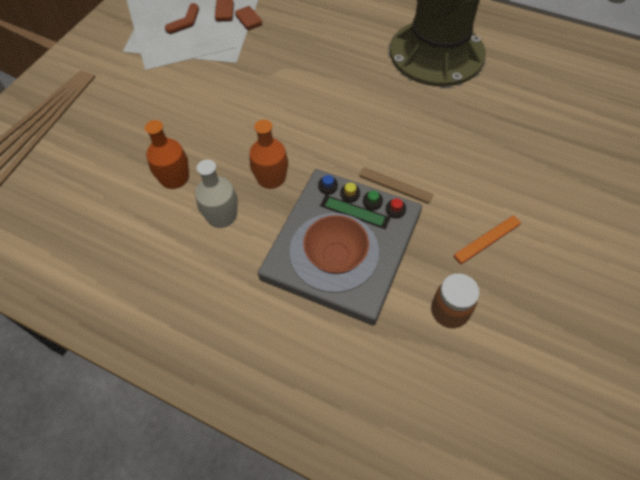

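View pics/side0.png

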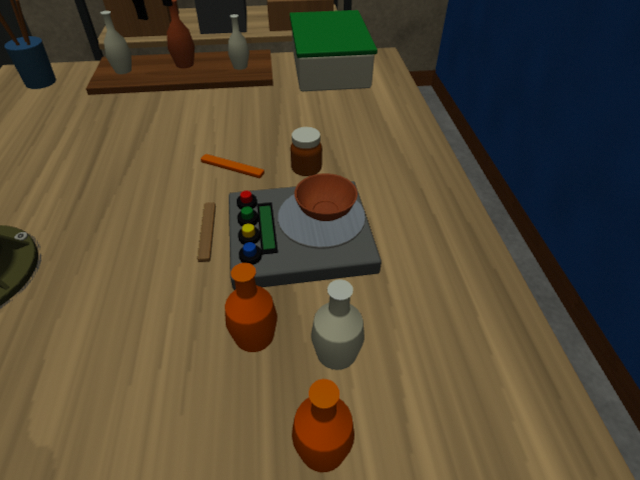

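Candidates in the scene view: green key (373,199), versus the green display strip (355,212) and the green box lid in the side view. Blue key is at (328,184), versus the blue curtain and blue cup in the side view. Yellow (350,191) and red (397,207) are to be avoided, and an orange bottle (267,160) stands near blue. Next I measure and check with a crop.

```bash
cat >h.py <<'E'
import cv2,numpy as np
from bench import ctrl
from scipy.spatial.transform import Rotation as R
def ray(p,uv):
    d=p["pose"][:3,:3]@np.linalg.solve(p["K"],[*uv,1]);return p["pose"][:3,3],d/np.linalg.norm(d)
def plane(p,uv,z):
    o,d=ray(p,uv);return o+d*(z-o[2])/d[2]
def tri(rs):
    A=sum(np.eye(3)-np.outer(d,d) for o,d in rs);b=sum((np.eye(3)-np.outer(d,d))@o for o,d in rs)
    return np.linalg.solve(A,b)
HUE={"blue":(105,130),"yellow":(22,35),"green":(50,80),"red":(0,5)}
def blobs(im,c,box,s=120,v=60):
    x0,y0,x1,y1=box;h=cv2.cvtColor(im[y0:y1,x0:x1],cv2.COLOR_BGR2HSV)
    m=cv2.inRange(h,(HUE[c][0],s,v),(HUE[c][1],255,255))
    if c=="red":m|=cv2.inRange(h,(172,s,v),(180,255,255))
    n,_,st,ce=cv2.connectedComponentsWithStats(m)
    return [(ce[i]+[x0,y0],int(st[i,4]),st[i,2:4]) for i in range(1,n) if st[i,4]>15]
E
python3 - <<'E'
from h import *
for n,box in(("scene",(315,165,415,225)),("side",(232,188,262,265))):
    im=cv2.imread(f"pics/{n}0.png");p=ctrl.camera_params(n)
    for c in HUE:
        for ce,a,wh in blobs(im,c,box): print(n,c,ce.round(1),a,wh,plane(p,ce,.064).round(4))
p=ctrl.camera_params("scene");q=ctrl.camera_params("side")
for nm,a,b in(("near bottle cap top",(264,127),(243,271)),("white vase top",(207,167),(341,290)),("jar top",(460,290),(306,135))):
    print(nm,tri([ray(p,a),ray(q,b)]).round(3))
a=cv2.resize(cv2.imread("pics/scene0.png")[160:235,300:420],None,fx=5,fy=5,interpolation=2)[:,:600]
cv2.imwrite("pics/c1.png",a)
E
```

```text
scene blue [327.6 180.2] 95 [12 12] [ 0.49   -0.0502  0.064 ]
scene yellow [350.1 187.8] 109 [13 11] [ 0.4877 -0.0053  0.064 ]
scene green [372.7 195.6] 65 [10  9] [0.4858 0.039  0.064 ]
scene red [396.2 204.5] 144 [14 14] [0.4857 0.0848 0.064 ]
side blue [248.6 246.6] 101 [13 10] [ 0.4885 -0.0499  0.064 ]
side yellow [247.8 229.7] 144 [13 14] [ 0.4871 -0.01    0.064 ]
side green [246.4 210. ] 65 [12  7] [0.4847 0.0403 0.064 ]
side green [260.8 213.2] 21 [ 2 16] [0.5098 0.0292 0.064 ]
side red [245.3 194.5] 81 [12  9] [0.4826 0.0834 0.064 ]
near bottle cap top [ 0.49  -0.175  0.149]
white vase top [ 0.611 -0.219  0.149]
jar top [0.608 0.24  0.083]
```

View pics/c1.png

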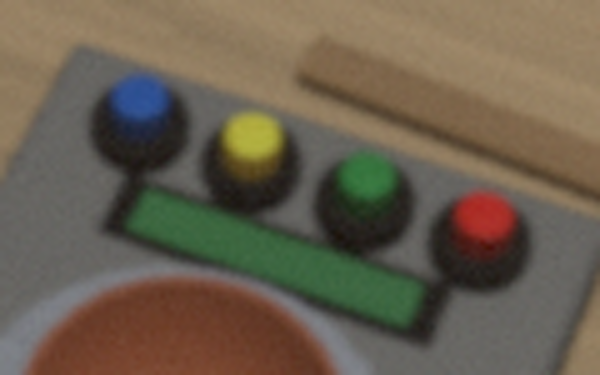

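The crop shows round caps in the order blue, yellow, green, red, all up. Row length is 134 mm against a nominal 135, the scale yaw is about 2°, and both views agree to 1–2 mm. The jaws go along x, so the gripper body clears the near bottle.

```bash
cat >>h.py <<'E'
def todo(t,yaw=.037):
    s=ctrl.get_state();Rc=R.from_rotvec(s["tool_rot"])
    c,n=np.cos(yaw),np.sin(yaw);Rt=R.from_matrix(np.array([[-n,c,0],[c,n,0],[0,0,-1]]))
    d=1000*Rc.inv().apply(np.array(t)-s["position"])
    print("t",round(s["time"],2),"pos",s["position"].round(4),"F",s["ft_force"].round(2),"shift mm",d.round(1),"turn",(Rc.inv()*Rt).as_rotvec().round(4),"grip",round(s["grip_width"],2))
E
python3 -c "
from h import *;todo([.4855,.0395,.2])"
```

```text
t 0.1 pos [0.2906 0.5808 0.2215] F [-0.42 -0.24 -0.35] shift mm [-416.5 -396.9   22.3] turn [-0.0016  0.0011  1.07  ] grip 1.0
```

```bash
python3 -m creep '[[[0,-30,-28,1,0,0,0.08],[0,-62,-60,3,0,0,0.17],[0,-95,-91,5,0,0,0.26],[0,-128,-122,7,0,0,0.35],[0,-160,-153,9,0,0,0.44]]]' 20; python3 -c "
from h import *;todo([.4855,.0395,.2])"
```

```text
time: 0.6
position: [0.3658, 0.3708, 0.2131]
tool_rot: [-1.377, -2.824, 0.001]
ft_force: [0.7, -0.2, -0.2]
grip_width: 0.632
t 0.6 pos [0.3658 0.3708 0.2131] F [ 0.73 -0.22 -0.24] shift mm [-334.8 -109.6   13.2] turn [-4.000e-04  3.000e-04  6.262e-01] grip 0.63
```

```bash
python3 -m creep '[[[0,-40,-15,2,0,0,0.1],[0,-80,-30,4,0,0,0.2],[0,-120,-42,6,0,0,0.3],[0,-160,-55,8,0,0,0.4],[0,-200,-68,9,0,0,0.47]]]'; python3 -m creep '[[[0,0,0,0,0,0,0],[0,0,0,0,0,0,0]]]'; python3 -c "
from h import *;todo([.4855,.0395,.2])"
```

```text
time: 1.1
position: [0.4358, 0.1719, 0.2042]
tool_rot: [-1.996, -2.425, 0.0]
ft_force: [0.3, -0.0, -0.6]
grip_width: 0.168
time: 1.3
position: [0.4357, 0.173, 0.2044]
tool_rot: [-1.994, -2.426, -0.0]
ft_force: [-0.3, 0.2, 0.2]
grip_width: 0.03
t 1.3 pos [0.4357 0.173  0.2044] F [-0.3   0.17  0.16] shift mm [-140.6   23.     4.3] turn [-0.0005 -0.0006  0.1579] grip 0.03
```

```bash
python3 -m creep '[[[0,-35,6,1,0,0,0.04],[0,-70,12,2,0,0,0.08],[0,-105,18,3,0,0,0.12],[0,-141,23,4,0,0,0.158],[0,-141,23,4,0,0,0.158]]]';  python3 - <<'E'
from h import *
p=ctrl.camera_params("wrist");im=ctrl.get_image("wrist")[:,:,::-1].copy();cv2.imwrite("pics/w1.png",im)
print(p["pose"].round(3));todo([.4855,.0395,.2])
for c in HUE:
    for ce,a,wh in blobs(im,c,(0,0,640,480)):
        if a>200: print(c,ce.round(1),a,wh,plane(p,ce,.066).round(4))
E
```

```text
time: 1.8
position: [0.4869, 0.0362, 0.2005]
tool_rot: [2.183, 2.257, -0.002]
ft_force: [-0.1, 0.1, 0.6]
grip_width: 0.003
[[ 0.999  0.033  0.01   0.484]
 [ 0.035 -0.951 -0.306  0.122]
 [-0.     0.306 -0.952  0.362]
 [ 0.     0.     0.     1.   ]]
t 1.85 pos [0.4862 0.0393 0.2004] F [ 0.14  1.33 -0.29] shift mm [ 0.3 -0.7  0.4] turn [-0.0002  0.0001  0.0001] grip 0.0
yellow [312.  268.3] 614 [27 29] [ 4.859e-01 -2.000e-04  6.600e-02]
green [348.  236.1] 2436 [ 24 118] [0.5145 0.0294 0.066 ]
green [311.2 218. ] 595 [27 29] [0.4838 0.0437 0.066 ]
red [310.5 162.9] 689 [28 31] [0.4819 0.0877 0.066 ]
```

View pics/w1.png

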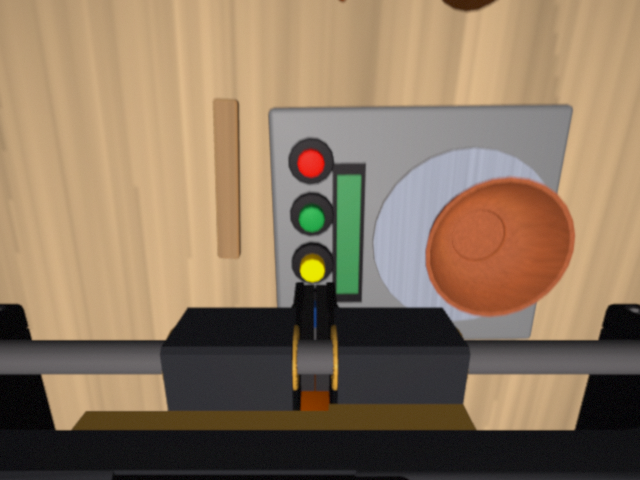

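The wrist view shows red (310,163), green (311,218) and yellow (312,268), with blue hidden behind the fingers. That frame was taken during settling, so I measure again at rest.

```bash
python3 -m creep '[[[0,0,0,0,0,0,0],[0,0,0,0,0,0,0]]]'>/dev/null;  python3 - <<'E'
from h import *
for k in range(2):
  p=ctrl.camera_params("wrist");im=ctrl.get_image("wrist")[:,:,::-1].copy();todo([.4855,.0395,.2])
  for c in HUE:
    for ce,a,wh in blobs(im,c,(280,130,335,290)):
        if a>200: print(c,ce.round(1),a,wh,plane(p,ce,.066).round(4))
E
```

```text
t 2.1 pos [0.4855 0.0419 0.2004] F [-0.18 -0.16  0.71] shift mm [-2.4 -0.1  0.4] turn [-0.0003 -0.0003  0.0057] grip 0.01
yellow [313.3 274.8] 548 [27 28] [4.861e-01 3.000e-04 6.600e-02]
green [313.  226.2] 591 [27 29] [0.484  0.0432 0.066 ]
red [313.  171.9] 669 [29 30] [0.4821 0.0871 0.066 ]
t 2.15 pos [0.4856 0.0416 0.2005] F [-0.39  0.82  0.71] shift mm [-2.1 -0.2  0.5] turn [-0.0002 -0.0003  0.0051] grip 0.0
yellow [313.3 274.6] 551 [27 29] [4.861e-01 1.000e-04 6.600e-02]
green [312.9 225.9] 595 [27 29] [0.484  0.0431 0.066 ]
red [312.9 171.7] 666 [29 30] [0.4821 0.087  0.066 ]
```

```bash
python3 - <<'E'
from h import *
p=ctrl.camera_params("wrist");im=ctrl.get_image("wrist")[:,:,::-1].copy()
cv2.imwrite("pics/w2.png",cv2.resize(im[140:300,280:350],None,fx=3.6,fy=3.6,interpolation=2))
for v in (90,130,160):
 for c in HUE:
  for ce,a,wh in blobs(im,c,(280,130,335,300),100,v):
    if a>150: print(v,c,ce.round(1),a,wh,plane(p,ce,.066).round(4))
q=ctrl.camera_params("scene");print([plane(q,u,.066).round(4) for u in((328,179.4),(350.6,186.6),(373.6,195.2),(396.8,203.2))])
E
```

```text
90 yellow [313.1 273.9] 536 [27 27] [4.86e-01 4.00e-04 6.60e-02]
90 green [312.8 226.8] 503 [26 25] [0.484 0.042 0.066]
90 red [312.7 171.3] 650 [29 29] [0.4821 0.087  0.066 ]
130 yellow [312.9 275.1] 436 [25 22] [ 0.4859 -0.0006  0.066 ]
130 green [312.8 226.9] 436 [24 23] [0.484  0.0419 0.066 ]
130 red [312.9 171.6] 582 [27 28] [0.4822 0.0868 0.066 ]
160 yellow [313.  275.8] 384 [25 19] [ 0.486  -0.0013  0.066 ]
160 green [312.8 226.4] 358 [22 22] [0.484  0.0423 0.066 ]
160 red [312.7 171.7] 552 [27 27] [0.4821 0.0867 0.066 ]
[array([ 0.4892, -0.0496,  0.066 ]), array([ 0.4862, -0.005 ,  0.066 ]), array([0.4857, 0.0405, 0.066 ]), array([0.4839, 0.085 , 0.066 ])]
```

View pics/w2.png

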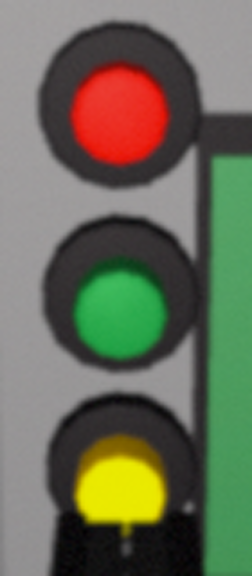

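Green is about (0.485, 0.0415) and blue about (0.4885, −0.049), with the wrist and scene views agreeing to ~1.5 mm. Descending over green.

```bash
python3 -m creep '[[[0,0,0,35,0,0,0],[0,0,0,70,0,0,0],[0,0,0,100,0,0,0],[0,0,0,120,0,0,0],[0,0,0,120,0,0,0]]]';  python3 -m creep '[[[0,0,0,0,0,0,0],[0,0,0,0,0,0,0],[0,0,0,0,0,0,0]]]'>/dev/null; python3 - <<'E'
from h import *
todo([.4848,.0414,.066])
for n in("side",):
    im=ctrl.get_image(n)[:,:,::-1];cv2.imwrite("pics/s2.png",cv2.resize(im[130:280,190:340],None,fx=4,fy=4,interpolation=2))
todo([.4848,.0414,.066])
E
```

```text
time: 2.7
position: [0.4833, 0.0401, 0.0779]
tool_rot: [-2.174, -2.263, 0.008]
ft_force: [-1.5, -0.0, -0.5]
grip_width: 0.008
t 3.0 pos [0.487  0.0403 0.082 ] F [-0.1   0.32  0.4 ] shift mm [ 1.2 -2.2 16. ] turn [ 0.0027 -0.0008  0.0022] grip 0.0
t 3.05 pos [0.4869 0.0402 0.0818] F [0.02 0.82 0.07] shift mm [ 1.2 -2.1 15.8] turn [ 0.0023 -0.0008  0.0021] grip 0.0
```

View pics/s2.png

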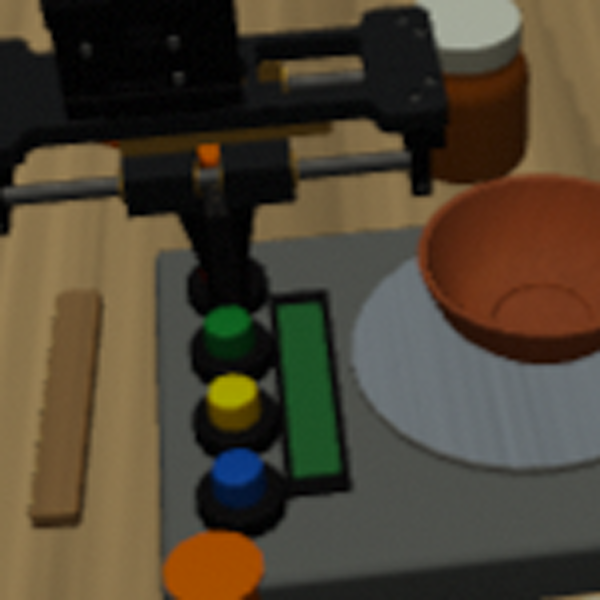

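```bash
python3 -m creep '[[[0,0.5,-1,3,0,0,0],[0,1,-2,6,0,0,0],[0,1,-2,9,0,0,0],[0,1,-2,11,0,0,0],[0,1,-2,12,0,0,0]]]';  python3 -m creep '[[[0,0,0,0,0,0,0],[0,0,0,0,0,0,0],[0,0,0,0,0,0,0]]]'>/dev/null; python3 - <<'E'
from h import *
todo([.4848,.0414,.066])
p=ctrl.camera_params("side");print("tip at",plane(p,(247,206),.082))
E
```

```text
time: 3.55
position: [0.4837, 0.0408, 0.0682]
tool_rot: [-2.178, -2.264, 0.001]
ft_force: [0.7, -0.2, 0.4]
grip_width: 0.008
t 3.85 pos [0.484  0.0409 0.0687] F [-0.02  0.07 -0.4 ] shift mm [0.5 0.8 2.7] turn [ 0.0002 -0.0001  0.002 ] grip 0.01
tip at [0.4876733  0.03017208 0.082     ]
```

Tip is where expected, allowing for the near face of the finger. Pressing gently.

```bash
python3 -m creep '[[[0,0.5,0.5,1,0,0,0],[0,0.5,0.5,2,0,0,0],[0,0.5,0.5,3,0,0,0],[0,0.5,0.5,4,0,0,0],[0,0.5,0.5,5,0,0,0]]]';  python3 -m creep '[[[0,0,0,0,0,0,0],[0,0,0,0,0,0,0]]]'; python3 -m creep '[[[0,0,0,0,0,0,0],[0,0,0,0,0,0,0]]]'
```

```text
time: 4.35
position: [0.4846, 0.0415, 0.0638]
tool_rot: [2.178, 2.264, 0.001]
ft_force: [-0.9, -0.1, 4.7]
grip_width: 0.007
time: 4.55
position: [0.4845, 0.0415, 0.0638]
tool_rot: [2.178, 2.264, 0.001]
ft_force: [-0.4, 0.1, 3.8]
grip_width: 0.009
time: 4.75
position: [0.4845, 0.0415, 0.0637]
tool_rot: [2.178, 2.264, 0.001]
ft_force: [-0.3, 0.6, 3.3]
grip_width: 0.008
```

```bash
python3 -m creep '[[[0,0,0,1,0,0,0],[0,0,0,2,0,0,0],[0,0,0,3,0,0,0],[0,0,0,4,0,0,0],[0,0,0,5,0,0,0]]]';  python3 -m creep '[[[0,0,0,0,0,0,0],[0,0,0,0,0,0,0],[0,0,0,0,0,0,0]]]'
```

```text
time: 5.25
position: [0.4845, 0.0415, 0.0588]
tool_rot: [2.178, 2.264, 0.001]
ft_force: [-0.8, 1.2, 6.7]
grip_width: 0.011
time: 5.55
position: [0.4846, 0.0415, 0.0589]
tool_rot: [2.178, 2.264, 0.001]
ft_force: [-1.8, 0.9, 5.7]
grip_width: 0.004
```

About 7 mm of travel at ~6.2 N, which fits the spring. Release and rise.

```bash
python3 -m creep '[[[0,0,0,-4,0,0,0],[0,0,0,-8,0,0,0],[0,0,0,-14,0,0,0],[0,0,0,-28,0,0,0],[0,0,0,-42,0,0,0]]]';  python3 -m creep '[[[0,0,0,0,0,0,0],[0,0,0,0,0,0,0],[0,0,0,0,0,0,0]]]'>/dev/null; python3 - <<'E'
from h import *
cv2.imwrite("pics/s3.png",cv2.resize(ctrl.get_image("side")[:,:,::-1][130:280,190:340],None,fx=4,fy=4,interpolation=2))
todo([.4885,-.049,.100])
E
```

```text
time: 6.05
position: [0.4836, 0.0409, 0.1004]
tool_rot: [-2.178, -2.264, 0.003]
ft_force: [-0.1, -0.4, 0.2]
grip_width: 0.006
t 6.4 pos [0.4836 0.0412 0.0996] F [-0.37  0.44 -0.65] shift mm [-90.3   1.4  -0.3] turn [-0.0016  0.0005  0.0021] grip 0.01
```

View pics/s3.png

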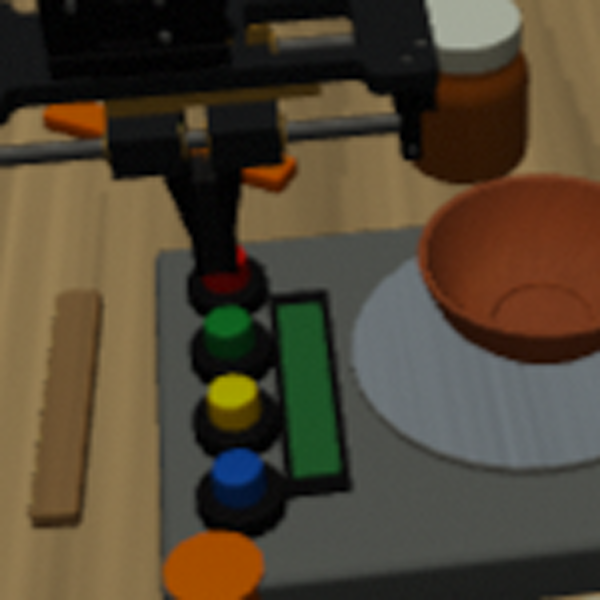

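Green key is back up; nothing else is disturbed. On to blue, staying above yellow.

```bash
python3 -m creep '[[[0,-18,0,0,0,0,0],[0,-42,1,0,0,0,0],[0,-66,1,0,0,0,0],[0,-84,1,0,0,0,0],[0,-90,1,0,0,0,0]]]';  python3 -m creep '[[[0,0,0,0,0,0,0],[0,0,0,0,0,0,0],[0,0,0,0,0,0,0],[0,0,0,0,0,0,0]]]'>/dev/null; python3 - <<'E'
from h import *
cv2.imwrite("pics/s4.png",cv2.resize(ctrl.get_image("side")[:,:,::-1][160:340,180:360],None,fx=3.3,fy=3.3,interpolation=2))
p=ctrl.camera_params("wrist");im=ctrl.get_image("wrist")[:,:,::-1].copy()
for c in("yellow","green","red"):
  for ce,a,wh in blobs(im,c,(200,0,440,300),100,130):
    if 150<a<1500: print(c,ce.round(1),a,wh,plane(p,ce,.066).round(4))
todo([.4885,-.049,.066])
E
```

```text
time: 6.9
position: [0.4883, -0.0507, 0.1]
tool_rot: [-2.181, -2.261, 0.002]
ft_force: [0.5, -0.2, -0.5]
grip_width: 0.006
yellow [312.6 197.4] 1270 [40 41] [ 0.486  -0.0026  0.066 ]
green [312.4 109. ] 1344 [41 43] [0.4841 0.0415 0.066 ]
red [311.9  13.4] 1192 [46 32] [0.4822 0.083  0.066 ]
t 7.4 pos [ 0.4889 -0.0478  0.1006] F [ 0.01 -0.31 -1.06] shift mm [-1.1 -0.5 34.6] turn [ 0.0001 -0.0002  0.0031] grip 0.01
```

View pics/s4.png

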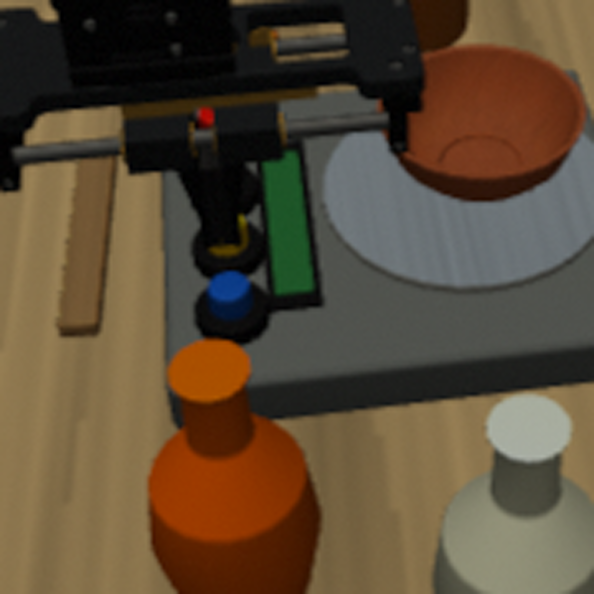

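Hand is over blue, and the bottle is clear. Quick check of the clearance between the bracket end (crop (398,178)) and the bowl rim before lowering.

```bash
python3 - <<'E'
from h import *
p=ctrl.camera_params("side");o,d=ray(p,(180+398/3.3,160+178/3.3))
for y in(-.085,-.067,-.048): print(y,(o+d*(y-o[1])/d[1]).round(3))
print("bowl rim centre",plane(ctrl.camera_params("scene"),(336,243),.101).round(3),"nearest rim side cam",plane(p,(180+390/3.3,160+110/3.3),.101).round(3))
E
python3 -m creep '[[[0,0,0,6,0,0,0],[0,-0.5,-0.5,14,0,0,0],[0,-0.5,-0.5,22,0,0,0],[0,-0.5,-0.5,28,0,0,0],[0,-0.5,-0.5,30,0,0,0]]]';  python3 -m creep '[[[0,0,0,0,0,0,0],[0,0,0,0,0,0,0],[0,0,0,0,0,0,0]]]'
```

```text
-0.085 [ 0.573 -0.085  0.16 ]
-0.067 [ 0.574 -0.067  0.143]
-0.048 [ 0.575 -0.048  0.126]
bowl rim centre [0.624 0.03  0.101] nearest rim side cam [0.577 0.032 0.101]
time: 7.9
position: [0.4876, -0.0491, 0.0694]
tool_rot: [-2.177, -2.263, 0.002]
ft_force: [-0.2, -0.4, 0.6]
grip_width: 0.006
time: 8.2
position: [0.4887, -0.049, 0.0709]
tool_rot: [2.177, 2.264, 0.001]
ft_force: [-0.6, -0.8, 0.2]
grip_width: 0.008
```

Bracket end is at x≈0.58 and z≥0.12; the rim reaches only z 0.101, so it is clear. Pressing blue.

```bash
python3 -m creep '[[[0,0,0,2,0,0,0],[0,0,0,4,0,0,0],[0,0,0,5,0,0,0],[0,0,0,6,0,0,0],[0,0,0,7,0,0,0]]]';  python3 -m creep '[[[0,0,0,0,0,0,0],[0,0,0,0,0,0,0]]]'
```

```text
time: 8.7
position: [0.4886, -0.049, 0.0638]
tool_rot: [2.178, 2.264, 0.001]
ft_force: [0.1, -0.5, 4.3]
grip_width: 0.007
time: 8.9
position: [0.4886, -0.049, 0.0638]
tool_rot: [2.178, 2.264, 0.001]
ft_force: [-0.3, 0.9, 4.0]
grip_width: 0.003
```

```bash
python3 -m creep '[[[0,0,0,1,0,0,0],[0,0,0,2,0,0,0],[0,0,0,3,0,0,0],[0,0,0,4,0,0,0],[0,0,0,5,0,0,0]]]'; for i in 1 2 3 4; do python3 -m creep '[[[0,0,0,0,0,0,0],[0,0,0,0,0,0,0],[0,0,0,0,0,0,0],[0,0,0,0,0,0,0],[0,0,0,0,0,0,0]]]' | grep -v -e rot -e grip; done
```

```text
time: 9.4
position: [0.4886, -0.049, 0.0588]
tool_rot: [2.178, 2.264, 0.001]
ft_force: [-1.5, 1.2, 6.6]
grip_width: 0.001
time: 9.9
position: [0.4886, -0.049, 0.0589]
ft_force: [-1.4, -0.2, 6.6]
time: 10.4
position: [0.4886, -0.049, 0.0589]
ft_force: [-0.3, 1.0, 6.7]
time: 10.9
position: [0.4886, -0.049, 0.0589]
ft_force: [-1.8, 0.0, 6.3]
time: 11.4
position: [0.4886, -0.049, 0.0589]
ft_force: [-0.9, -0.1, 6.7]
```

Blue was held at about 7 mm for over 2 s. Release and go straight up.

```bash
python3 -m creep '[[[0,0,0,-4,0,0,0],[0,0,0,-8,0,0,0],[0,0,0,-14,0,0,0],[0,0,0,-32,0,0,0],[0,0,0,-60,0,0,0]]]';  python3 -m creep '[[[0,0,0,-30,0,0,0],[0,0,0,-60,0,0,0],[0,0,0,-80,0,0,0],[0,0,0,-90,0,0,0],[0,0,0,-90,0,0,0]]]'; python3 -m creep '[[[0,0,0,0,0,0,0],[0,0,0,0,0,0,0],[0,0,0,0,0,0,0],[0,0,0,0,0,0,0],[0,0,0,0,0,0,0]]]'; python3 - <<'E'
from h import *
cv2.imwrite("pics/s5.png",ctrl.get_image("side")[:,:,::-1])
E
```

```text
time: 11.9
position: [0.4864, -0.0491, 0.1174]
tool_rot: [-2.176, -2.262, 0.006]
ft_force: [0.8, 0.7, 0.8]
grip_width: 0.002
time: 12.4
position: [0.4889, -0.0491, 0.2094]
tool_rot: [2.177, 2.264, 0.002]
ft_force: [0.8, -0.4, 0.1]
grip_width: 0.01
time: 12.9
position: [0.4882, -0.049, 0.2082]
tool_rot: [-2.177, -2.264, 0.001]
ft_force: [-0.4, 0.5, 0.5]
grip_width: 0.01
```

View pics/s5.png

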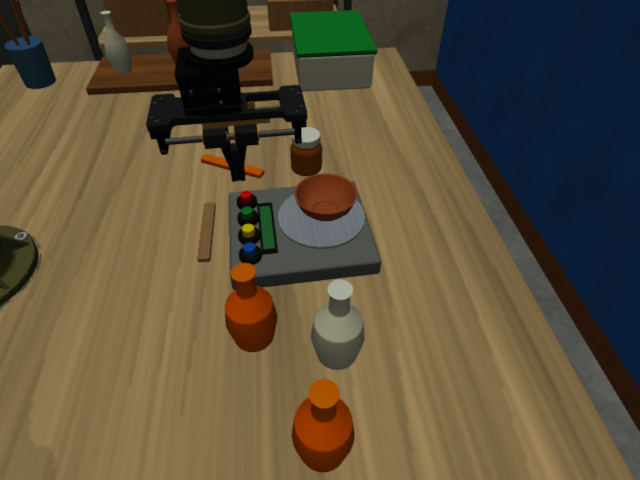

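All four keys are up (blue at (249,247)), and the bowl, vase, jar and stick sit where they were in the first side view. The hand is 142 mm above the keys.

```bash
python3 -c "
from bench import ctrl;print(ctrl.close_job())"
```

```text
the job is handed in; nothing more can be done
None
```

I pressed the green key and let it up, then pressed the blue key and held it down. I then drew the hand back and handed the job in at about 13 s of the 48 s allowed.

- **Green key:** went down about 7 mm, with the force reading 5.7–6.7 N, which fits the spring. It was past its 4 mm acting point and short of the 10 mm stop.
- **Blue key:** went down about 7 mm at about 6.6 N and was held there for 2 s, then released.
- **Hand:** ended 142 mm above the keys.

**Last checks:** the final side view shows all four keys up, and the bowl, vase, jar and stick where they were at the start. The force readings away from the two presses stayed within sensor noise.

**Not confirmed:** the display did not visibly change in the pictures, so switch-on and zeroing rest on the measured travel, force and hold time. The camera views disagreed by 1–2 mm on the key positions. I used values between them, and that error is small against the 11 mm radius of the caps.

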